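Index the parts carousel to the servo and pin it

TASK

Bring the servo motor to the front of the parts carousel by pushing the tabs on the rim of its plywood plate, without handling the parts that stand on it, and lock it there: take the index pin out of the wooden block, stand it in the bush of the bracket at the carousel's back, and ease the plate round until the pin drops fully home. Push gently throughout, never forcing the plate or the pin, and leave every part on its pad and everything else on the table where it is.

Things in the scene. Friction and masses are not known exactly. Their poses are not given: they have to be found in the camera images.
- stand: Fixed base under the plate. Origin: on the table, on the turning axis, z up. Its -x side is the FRONT: its low aluminium foot bar (46 mm wide, 10 mm high) ends there in a pointed nose 181 mm from the axis. Its +x side is the back: there stands the pin bracket, an upright 163 to 185 mm from the axis, 40 mm wide, 87 mm high, with an arm reaching in over the rim to the steel bush.
- carousel (a joint): Angle the plate has turned since the start (rad, 0 at the start, + counter-clockwise from above); where the plate stood then is not measured. Twelve-sided plywood, 12 mm thick, upper face 56 mm above the table, 251 mm across flats; six cork pads (52 mm across, 2 mm high) 55 mm from the axis, every 60 deg. Steady drag, no coasting: about 4 N on a tab turns it. Bears under 20 N.
- hub (a point): Centre of the plate's upper face. In line with each pad, 100 mm from the axis, a slot 11.5 mm wide along the rim, 16 mm radially, goes through the plate. Six wooden push tabs (18 mm wide, round end, 44 to 57 mm above the table) are screwed to the rim by hand, up to 8 deg off midway between the pads, out to 147 mm from the axis. With a pad at the front, the slot of the pad across is under the bush.
- bush (a point): Centre of the mouth of the bush: upright through hole of about 12 mm bore with a small lead-in, in a 34 mm square steel block 28 mm high; mouth 87 mm above the table, 100 mm from the axis at the back. It ends 3 mm above the plate. A pin let go in it rides on the plate (tip 56 mm above the table) until a slot comes under it (within about 1 mm), then drops 15 mm and locks the plate.
- front (a point): Fixed point at the stand's front (-x) side, 55 mm from the axis, 58 mm above the table: the centre of the front pad lies here when a slot is under the bush.
- servo: The servo motor, standing loosely on a pad, up to 11 mm off its centre (all the parts have slid a little round their pads); at the start on one of the two pads nearest to the front pad. Black box 30 x 16 mm, 30 mm high, two flat mounting ears near its top (42 mm over both), on top a brass shaft with a white bar-shaped horn; 39 mm high in all. Origin: centre of its underside, z up.
- pin: Index pin, loose, about 90 g, upright. Origin: its tip (lower end), z up. Steel shank 10 mm in diameter, 46 mm long, tip slightly chamfered; steel collar 22 mm in diameter, 46 to 50 mm above the tip; black round grip 20 mm in diameter, 50 to 92 mm above the tip. Starts upright in the block, tip 10 mm above the table. Fully home: collar on the bush, tip 41 mm up. Bears under 20 N.
- block: Fixed wooden tool block, 60 x 110 mm, 44 mm high, left or right of the carousel. The pin stands in a loose hole in its middle; pairs of short drill bits (22 mm high) stand 42 mm from the middle at both ends of its long (y) side. Origin: centre of its underside.
- gearmotor: Part standing loosely on another pad of the plate, up to 11 mm off its centre: small gear motor lying on its side, 40 mm long. Origin: centre of its underside.
- wheel: Part standing loosely on another pad of the plate, up to 11 mm off its centre: black wheel lying flat, 40 mm across. Origin: centre of its underside.
- caster: Part standing loosely on another pad of the plate, up to 11 mm off its centre: white ball caster, 36 mm across. Origin: centre of its underside.
- cup: Bystander on the table: white paper cup, 85 mm high.
- controller_board: Bystander on the table: white circuit board on a black battery box, 85 x 56 x 31 mm.
- marker: Bystander on the table: capped pen, 115 mm.
- screwdriver: Bystander on the table: screwdriver, 190 mm.
- tape_roll: Bystander on the table: roll of tape lying flat, 80 mm across, 20 mm high.

How it is judged (in metres and radians):
At the end, for the whole second after the job is handed in: Servo within 16 mm (seen from above) of the front point; pin in the bush (axis within 4 mm) and down in a slot (tip under 43.5 mm above the table), let go; pin and plate at rest; all four parts still on the plate (horizontal distance between servo and front below 0.016 m and z of pin in the frame of stand below 0.0435 m and horizontal distance between pin and bush below 0.004 m and linear speed of pin below 0.01 m/s and velocity of joint carousel between -0.02 and 0.02 rad/s and horizontal distance between each of servo, gearmotor, wheel, caster and hub below 0.082 m and height (world z) of each of servo, gearmotor, wheel, caster above 0.055 m); the robot touches nothing.
It fails at once if the plate is pushed with more than 20 N (contact force between any of the fingers, the arm and carousel above 20 N).
It fails at once if the pin is forced against the plate or the bracket with more than 20 N (contact force between pin and carousel above 20 N or contact force between pin and stand above 20 N).
It fails at once if a part standing on the plate is touched by the robot (contact force between any of the fingers, the arm and servo above 0.5 N or contact force between any of the fingers, the arm and gearmotor above 0.5 N or contact force between any of the fingers, the arm and wheel above 0.5 N or contact force between any of the fingers, the arm and caster above 0.5 N).
It fails at once if something else on the table is moved by more than 20 mm (distance of any of cup, controller_board, marker, screwdriver, tape_roll from where it was at the start of the episode above 0.02 m).
It also fails if it takes over 72 s, if anything falls off the work surface, if the arm or the gripper's body presses on something with over 40 N, if the wrist force passes 120 N, or if a joint passes its speed limit or range.

ROBOT

A 7-joint arm with a two-finger parallel gripper is mounted at the origin on the work surface. World frame = base frame: x ahead of the robot, y to its left, z up, the work surface at z = 0. Lengths are in mm, angles in degrees, forces in N, time in s.
With the tool pointing down it reaches from about 400 to 875 mm from the base axis. Payload 4.4 kg.
Tool frame: the origin (TCP) lies midway between the tips of the shut fingers; the grasp point (between the pads) lies 19 mm behind it (arm.grip_point_offset is the distance from the TCP to the grasp point, in mm); z points along the fingers, y is the line along which they close (so a half turn about z gives the same grasp; the last joint's range is limited). The gripper opens to 85 mm and grips with 20 to 120 N. Pads are 22 mm wide; open, the fingers measure 114 mm over their backs; the gripper's body (76 mm by 85 mm) begins 54 mm behind the grasp point. The pads swing forward as they close: fully open they stand 13 mm farther back than shut.
Start: joints at [70.714, 36.005, 2.206, 86.941, -1.547, 57.084, -1.146], TCP at [173.904, -626.319, 231.313] pointing down, gripper open.
Joint ranges: [-175.42, 175.42], [-21.48, 121.26], [-71.46, 75.88], [10.55, 141.38], [-63.04, 243.04], [13.31, 113.54], [-168.57, 168.57]. Speed limits (degrees/s): [147.25, 147.25, 180, 180, 180, 180, 180].

INTERFACE

Orientations are given as a 3x3 rotation matrix whose columns are the frame's x, y, z axes.
In Python, from bench import arm gives the robot as it stands.
- The arm moves only by the tool drive_tool, never from a script. Its argument "motion" is a list that holds one entry, the list of rows, each a list of 7 numbers: the shift along the tool's x, y, z in m, then the turn, a rotation vector about the tool's x, y, z in rad, then the finger opening in m, from 0 to 0.0854. A call has exactly 8 rows; each row is the pose to reach, as a shift and turn from the pose commanded when the call began, along the tool's axes at that moment; what a row does not reach only later rows make up. A row lasts 1/12 s, in which the tool goes at most 41.7 mm and 7.16 degrees, less where a joint would pass 70% of its speed; a pose out of reach is approached as far as the arm can. A call with a gripper value outside its range is refused whole. The fingers move at their own pace and stop on an object; "squeeze" is the grip in N (left out, the last holds). Time passes only in rows, so rows that repeat a pose let the fingers close, or fill a call up. It gives the time, the measured TCP pose, the force, the opening and the grip force at its end, in the units of the state.
- arm.get_state(): the state, without advancing time (a new reading comes with each control period).
- arm.grab_frame(name): name is "scene" or "top" or "wrist"; returns a dict with "frame" (400x640x3 uint8, blue, green, red), "z_map" (400x640 float32, mm along the optical axis (not along the pixel's ray), 0 where there is no reading), "mtx" (3x3 intrinsics, pixels), "R" (3x3) and "t" (3): a world point X has camera coordinates R X + t; the wrist camera has in their place "mount" (4x4, takes a point from camera to tool coordinates, whose origin is the TCP and whose axes are the flange's). Camera axes: x right, y down, z forward; pixel columns grow to the right and rows downward; lengths in mm; the calibration is good to about 2 mm. The wrist camera is an equidistant fisheye: a pixel r from the principal point sees the ray r / f radians off the axis. A picture is of the moment at which its call begins: read the wrist's pose just before it.
- arm.close_job(): hands the job in; it is judged then, once.
The state is a dict: "time": time; "q": joint angles; "qvel": joint speeds; "tau": joint torques, N m; "position": TCP position; "orientation": TCP orientation; "ft_force": force on the tool from outside, world axes, zero at the start; "wrist_torque": the same for the moment, N m; "width": finger opening in mm; "finger_force": force on a finger pad.
Only numpy, scipy, OpenCV 4.12 (cv2) and the standard library are available. Lean on these libraries where they do the work, as an engineer would, in place of code of your own. Each camera call takes 0.05 s, during which the arm holds its last target. There are 200 camera calls.

## Working session

There is one attempt and no reset: what is moved stays moved. The work goes in short steps, Python scripts to look and compute and a tool call to move; the robot and the scene stay as the last step left them, time stands still between calls to the robot, and variables do not carry over. Pictures are saved under pics/ and viewed, at most 10 in all, crops included, and the job is handed in when it is done.

Besides the shell and the picture viewer there is one more tool, called after "Emit:" as name(argument=value, ...) on one line, values as JSON. drive_tool: Moves the arm, as the interface text tells. Its arguments: {"type":"object","properties":{"motion":{"type":"array","items":{"type":"array","items":{"type":"array","items":{"type":"number"}}}},"squeeze":{"type":"number"}},"required":["motion"]}

```bash
mkdir -p pics; ls; cat > h.py <<'E'
import numpy as np, cv2
from bench import arm
def grab(n,save=None):
    f=arm.grab_frame(n)
    if save: cv2.imwrite('pics/'+save,f['frame'])
    return f
def cloud(f):
    z=f['z_map']; K=f['mtx']; v,u=np.indices(z.shape)
    P=np.stack([(u-K[0,2])/K[0,0]*z,(v-K[1,2])/K[1,1]*z,z],-1)
    W=(P-np.array(f['t']))@np.array(f['R'])
    W[z<=0]=np.nan
    return W
E
python3 - <<'E'
from h import *
s=arm.get_state();print(s['time'],s['position'],s['orientation'],s['width'],s['ft_force'])
for n in('top','scene'):
    f=grab(n,n+'0.png');np.savez(n+'0.npz',**f);print(f['mtx'],f['R'],f['t'])
E
```

```text
pics
0.0 [ 173.71690773 -625.69915042  230.37388291] [[ 9.63568683e-01  2.67460450e-01 -5.48364939e-04]
 [ 2.67461010e-01 -9.63566907e-01  1.85031425e-03]
 [-3.35004271e-05 -1.92957110e-03 -9.99998138e-01]] 85.34507646458007 [-0.32640297 -0.48325799  0.60206421]
[[368.53596853   0.         320.9682673 ]
 [  0.         368.53596853 195.6296904 ]
 [  0.           0.           1.        ]] [[ 0.0058767  -0.99997821  0.00300693]
 [-0.97733467 -0.00637992 -0.21160395]
 [ 0.21161852 -0.00169525 -0.97735087]] [  3.21968152 554.35765108 865.15795889]
[[420.69382355   0.         320.66844903]
 [  0.         420.69382355 200.01786955]
 [  0.           0.           1.        ]] [[ 0.11582695  0.9931913   0.01245611]
 [ 0.66772003 -0.06857382 -0.74124733]
 [-0.73534624  0.09417361 -0.67111642]] [ -50.67187608 -285.29198415 1301.12377262]
```

View pics/top0.png

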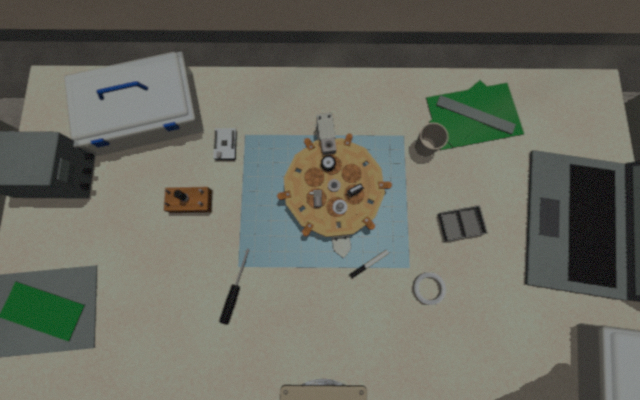

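View pics/scene0.png

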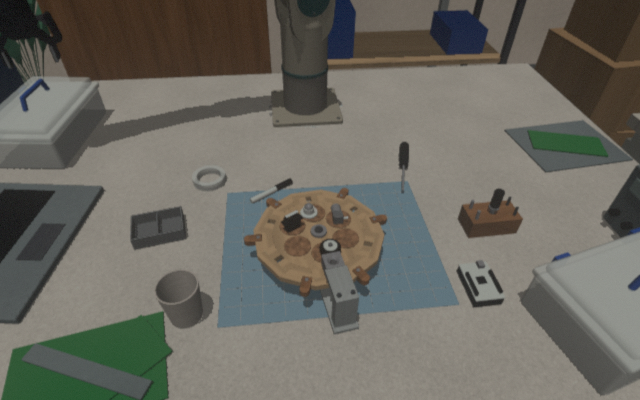

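```bash
python3 - <<'E'
from h import *
f=np.load('top0.npz'); g=np.load('scene0.npz')
a=f['frame'][110:265,255:415]
cv2.imwrite('pics/crop.png',cv2.resize(a,(800,600) if 0 else (619,600),interpolation=cv2.INTER_CUBIC))
W=cloud(f);R=f['R'];C=-R.T@f['t'];print('cam',C)
# height slices
for (n,lo,hi) in (('bracket',80,92),('plate',50,60)):
    m=(W[...,2]>lo)&(W[...,2]<hi);m[:110]=0;m[262:]=0;m[:,:255]=0;m[:,400:]=0
    p=W[m];print(n,len(p),p.min(0),p.max(0),p.mean(0))
m=(W[...,2]>50)&(W[...,2]<60);m[:110]=0;m[262:]=0;m[:,:255]=0;m[:,400:]=0
print('plate z med',np.median(W[m][:,2]))
# block
s=W[180:222,150:220].reshape(-1,3)
b=s[(s[:,2]>38)&(s[:,2]<50)];print('block',len(b),cv2.minAreaRect(b[:,:2].astype(np.float32)),np.median(b[:,2]))
b=s[(s[:,2]>85)];print('pintop',len(b),b.mean(0),b.min(0),b.max(0))
print('table',np.nanmedian(W[280:300,330:400,2]))
E
```

```text
cam [358.69058558   8.22302585 962.85747188]
bracket 687 [519.34421138 -94.17181205  80.00818139] [765.39556473  26.23494151  91.93621452] [688.9061613  -12.51560233  86.83135875]
plate 6635 [ 454.05123683 -170.83355097   50.01630878] [751.69607254 119.67165436  59.99913771] [575.51903339 -24.55733446  56.51700328]
plate z med 56.54153186074381
block 868 ((549.207275390625, 352.23602294921875), (60.72306823730469, 111.40951538085938), 1.6557660102844238) 44.23181487759799
pintop 76 [547.57571606 349.99674382  99.02186936] [539.49036892 342.02223203  85.16001276] [557.05606055 361.07518423 105.67207363]
table 0.20416749795029665
```

View pics/crop.png

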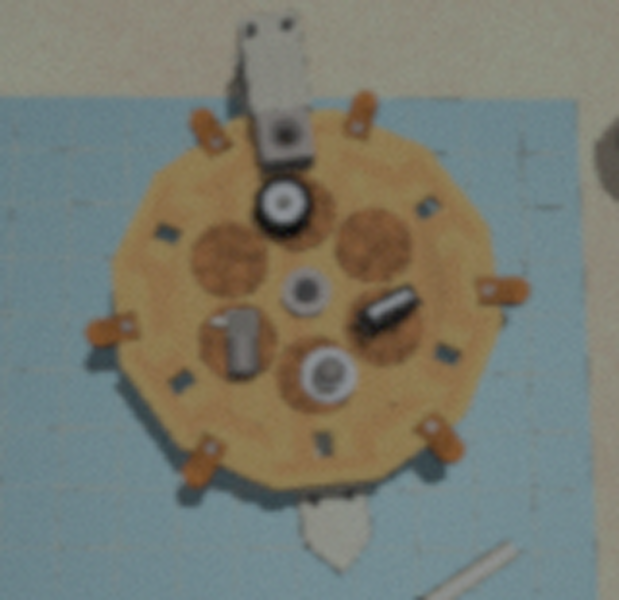

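```bash
cat >> h.py <<'E'
def px2w(f,u,v,z):
    K=f['mtx'];R=np.array(f['R']);C=-R.T@np.array(f['t'])
    d=R.T@np.array([(u-K[0,2])/K[0,0],(v-K[1,2])/K[1,1],1]);return (C+d*(z-C[2])/d[2])[:2]
E
python3 - <<'E'
from h import *
from scipy.optimize import least_squares
f=np.load('top0.npz');s=600/155
def w(u,v,z): return px2w(f,(u+.5)/s-.5+255,(v+.5)/s-.5+110,z)
sl=np.array([w(*p,55) for p in((323,442),(447,352),(428,207),(167,232),(181,380))])
k=np.radians([0,60,120,240,300])
r=least_squares(lambda x:np.r_[[x[:2]+100*np.array([np.cos(x[2]+a),np.sin(x[2]+a)])-q for a,q in zip(k,sl)]].ravel(),[590,-25,np.pi])
print('slot fit',r.x[:2],np.degrees(r.x[2]),r.fun.round(1))
hub=r.x[:2]
for n,p in dict(hubbolt=(306,291,60),bush=(286,135,87),nose=(342,572,10),brA=(250,30,87),brB=(288,23,87)).items():
    q=w(*p);d=q-hub;print(n,q.round(1),np.hypot(*d).round(1),np.degrees(np.arctan2(d[1],d[0])).round(2))
for n,p in dict(servo=(393,308,97),servobase=(388,318,75),gear=(242,340,75),wheel=(283,205,75),caster=(328,370,75)).items():
    q=w(*p);d=q-hub;print(n,q.round(1),np.hypot(*d).round(1),np.degrees(np.arctan2(d[1],d[0])).round(2))
for p in((362,112),(212,130),(108,330),(200,463),(442,440),(505,291)):
    q=w(*p,57);d=q-hub;print('tab',q.round(1),np.hypot(*d).round(1),np.degrees(np.arctan2(d[1],d[0])).round(2))
W=cloud(f)
# plate edge circle & bracket top from depth
m=(W[...,2]>84)&(W[...,2]<91);m[:,:310]=0;m[:,345:]=0;m[160:]=0
p=W[m];print(cv2.minAreaRect(p[:,:2].astype(np.float32)))
g=np.load('scene0.npz');V=cloud(g)
q=V.reshape(-1,3);q=q[(np.abs(q[:,0]-680)<100)&(np.abs(q[:,1]+15)<50)&(q[:,2]>83)&(q[:,2]<91)]
print('scene',len(q),cv2.minAreaRect(q[:,:2].astype(np.float32)))
q=V.reshape(-1,3);q=q[(np.abs(q[:,0]-548)<20)&(np.abs(q[:,1]-352)<20)&(q[:,2]>66)];print('pin',len(q),q.mean(0),q.min(0),q.max(0))
q=V.reshape(-1,3);q=q[(np.abs(q[:,0]-548)<50)&(np.abs(q[:,1]-352)<80)&(q[:,2]>42)&(q[:,2]<46)];print('block',len(q),cv2.minAreaRect(q[:,:2].astype(np.float32)))
E
```

```text
slot fit [583.05868576 -25.38504705] 186.2479822122587 [-0.4 -0.1 -0.6  0.   0.6  0.5  0.2 -0.3  0.1 -0.2]
hubbolt [582.3 -25.2] 0.7 169.23
bush [679.6 -11.4] 97.5 8.22
nose [404.  -50.6] 180.8 -171.99
brA [752.4  12.4] 173.5 12.57
brB [757.5 -12.6] 174.9 4.18
servo [562.6 -78.1] 56.6 -111.2
servobase [561.2 -77. ] 56.1 -112.93
gear [546.3  16.1] 55.4 131.6
wheel [636.   -9.8] 55.2 16.36
caster [527.2 -38.6] 57.4 -166.74
tab [707.3 -63.2] 129.8 -16.93
tab [693.8  37.5] 127.3 29.59
tab [556.1 103.3] 131.5 101.82
tab [469.8  42.3] 132.0 149.12
tab [ 485.5 -112.2] 130.6 -138.33
tab [ 583.9 -155.6] 130.2 -89.61
((713.7864379882812, -4.806724548339844), (102.85043334960938, 39.84210968017578), 8.269319534301758)
scene 1092 ((715.337646484375, -3.728303909301758), (104.88856506347656, 40.02684783935547), 8.334946632385254)
pin 189 [555.13770095 350.71609151  88.78981957] [542.24446868 342.66070747  66.23182721] [562.03585072 362.24906727 104.75145296]
block 777 ((551.1599731445312, 354.3784484863281), (62.57875442504883, 112.0088882446289), 2.3191282749176025)
```

```bash
cat >> h.py <<'E'
from scipy.spatial.transform import Rotation as Ro
HUB=np.array([583.06,-25.39])
def Rd(yaw):
    c,s=np.cos(np.radians(yaw)),np.sin(np.radians(yaw));return np.array([[c,s,0],[s,-c,0],[0,0,-1.]])
def plan(targets,s=None):
    s=s or arm.get_state();R=np.array(s['orientation']);p=np.array(s['position'])
    for x,y,z,yaw in targets:
        d=R.T@(np.array([x,y,z])-p)/1000;r=Ro.from_matrix(R.T@Rd(yaw)).as_rotvec()
        print(np.r_[d,r].round(4).tolist())
def pol(az,r,z,yaw): a=np.radians(az);return (*(HUB+r*np.array([np.cos(a),np.sin(a)])),z,yaw)
def st():
    s=arm.get_state();R=np.array(s['orientation']);d=np.array(s['position'][:2])-HUB
    print('t',round(s['time'],2),np.round(s['position'],1),'yaw',np.degrees(np.arctan2(R[1,0],R[0,0])).round(1),'az',np.degrees(np.arctan2(d[1],d[0])).round(2)%360,'r',np.hypot(*d).round(1),'F',np.round(s['ft_force'],1),'w',round(s['width'],1),'ff',np.round(s['finger_force'],1));return s
E
python3 - <<'E'
from h import *
st();plan([pol(221.67,143,120,41.67)])
E
```

```text
t 0.1 [ 173.7 -625.8  230.5] yaw 15.5 az 235.70999999999998 r 726.7 F [-0.4  0.6 -0.9] w 85.7 ff 0.0
[0.4266, -0.4058, 0.1112, -0.0017, -0.0003, -0.4566]
```

Emit:
drive_tool(motion=[[[0.035, -0.033, 0.01, 0, 0, -0.04, 0.04], [0.07, -0.066, 0.02, 0, 0, -0.08, 0.04], [0.1, -0.1, 0.03, 0, 0, -0.12, 0.04], [0.13, -0.13, 0.04, 0, 0, -0.16, 0.04], [0.16, -0.16, 0.05, 0, 0, -0.2, 0.04], [0.19, -0.19, 0.06, 0, 0, -0.24, 0.04], [0.22, -0.22, 0.07, 0, 0, -0.28, 0.04], [0.25, -0.25, 0.08, 0, 0, -0.32, 0.04]]])

```text
time: 0.77
position: [334.3, -341.5, 157.6]
orientation: [[0.83, 0.558, 0.0], [0.558, -0.83, 0.0], [0.0, -0.0, -1.0]]
ft_force: [0.2, -0.2, 0.4]
width: 39.5
finger_force: 0.0
```

```bash
python3 - <<'E'
from h import *
st();plan([pol(221.67,143,120,41.67)])
E
```

```text
t 0.77 [ 334.3 -341.5  157.6] yaw 33.9 az 231.81 r 402.2 F [ 0.2 -0.2  0.4] w 39.5 ff 0.0
[0.2411, -0.1042, 0.0377, -0.0, -0.0002, -0.135]
```

Emit:
drive_tool(motion=[[[0.04, -0.017, 0.005, 0, 0, -0.03, 0.04], [0.08, -0.034, 0.01, 0, 0, -0.06, 0.04], [0.12, -0.051, 0.018, 0, 0, -0.09, 0.04], [0.16, -0.068, 0.025, 0, 0, -0.12, 0.04], [0.195, -0.083, 0.03, 0, 0, -0.137, 0.04], [0.2165, -0.0925, 0.03, 0, 0, -0.137, 0.04], [0.2165, -0.0925, 0.03, 0, 0, -0.137, 0.04], [0.2165, -0.0925, 0.03, 0, 0, -0.137, 0.04]]])

```text
time: 1.43
position: [463.0, -143.8, 127.7]
orientation: [[0.743, 0.669, -0.0], [0.669, -0.743, 0.001], [0.0, -0.001, -1.0]]
ft_force: [0.6, -0.7, 0.2]
width: 40.1
finger_force: 0.0
```

```bash
python3 - <<'E'
from h import *
st();plan([pol(221.67,143,45,41.67)])
s=arm.get_state();f=grab('wrist','w1.png');print(f['mtx'],f['mount'])
K=f['mtx'];M=np.array(f['mount'])
# predicted tab-side pixel: project tab and slots
def proj(X):
    t=np.array(s['orientation']).T@(np.array(X)-s['position']);c=np.linalg.inv(M)@np.r_[t,1];c=c[:3]
    th=np.arctan2(np.hypot(c[0],c[1]),c[2]);q=c[:2]/np.hypot(c[0],c[1])*th*K[0,0];return q+[K[0,2],K[1,2]]
for a,r,z in((221.67,147,57),(221.67,130,57),(186.25,100,56),(246.25,100,56)):print(proj(pol(a,r,z,0)[:3]).round(1))
E
```

```text
t 1.43 [ 463.  -143.8  127.7] yaw 42.0 az 224.59 r 168.6 F [ 0.6 -0.7  0.2] w 40.1 ff 0.0
[0.0254, -0.0084, 0.0827, -0.0008, -0.0002, 0.0053]
[[309.70691629   0.         313.6853049 ]
 [  0.         309.70691629 197.36610827]
 [  0.           0.           1.        ]] [[-8.54189536e-05 -9.65042919e-01 -2.62091888e-01  6.56809925e+01]
 [ 9.99999480e-01 -3.48792302e-04  9.58368585e-04  5.27127598e-02]
 [-1.01628245e-03 -2.62091670e-01  9.65042447e-01 -1.42551302e+02]
 [ 0.00000000e+00  0.00000000e+00  0.00000000e+00  1.00000000e+00]]
[301.3 178.6]
[301.3 154.6]
[219.1  87.6]
[362.   99.3]
```

View pics/w1.png

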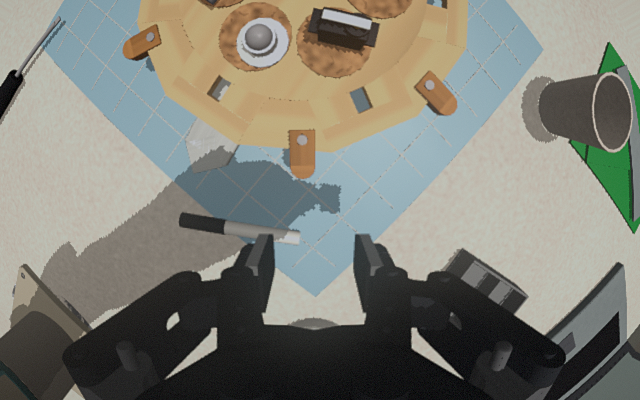

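Emit:
drive_tool(motion=[[[0, 0, 0, 0, 0, 0, 0.04], [0, 0, 0, 0, 0, 0, 0.04], [0, 0, 0, 0, 0, 0, 0.04], [0, 0, 0, 0, 0, 0, 0.04], [0, 0, 0.01, 0, 0, 0, 0.04], [0, 0, 0.02, 0, 0, 0, 0.04], [0, 0, 0.03, 0, 0, 0, 0.04], [0, 0, 0.03, 0, 0, 0, 0.04]]])

```text
time: 2.15
position: [460.9, -146.1, 96.6]
orientation: [[0.747, 0.665, -0.003], [0.665, -0.747, 0.001], [-0.002, -0.002, -1.0]]
ft_force: [0.5, -0.6, 0.4]
width: 39.9
finger_force: 0.0
```

```bash
python3 - <<'E'
from h import *
st();plan([pol(221.67,143,45,41.67)])
E
```

```text
t 2.15 [ 460.9 -146.1   96.6] yaw 41.7 az 224.66 r 171.7 F [ 0.5 -0.6  0.4] w 39.9 ff 0.0
[0.0285, -0.0088, 0.0515, -0.0024, 0.0017, -0.0003]
```

Emit:
drive_tool(motion=[[[0.0145, -0.0045, 0, 0, 0, 0, 0.04], [0.0285, -0.009, 0, 0, 0, 0, 0.04], [0.0285, -0.009, 0.008, 0, 0, 0, 0.04], [0.0285, -0.009, 0.018, 0, 0, 0, 0.04], [0.0285, -0.009, 0.028, 0, 0, 0, 0.04], [0.0285, -0.009, 0.038, 0, 0, 0, 0.04], [0.0285, -0.009, 0.048, 0, 0, 0, 0.04], [0.0285, -0.009, 0.051, 0, 0, 0, 0.04]]])

```text
time: 2.82
position: [476.0, -120.6, 45.0]
orientation: [[0.747, 0.665, -0.003], [0.665, -0.747, 0.0], [-0.002, -0.002, -1.0]]
ft_force: [0.3, 0.1, -0.2]
width: 40.3
finger_force: 0.0
```

```bash
python3 - <<'E'
from h import *
st();plan([pol(221.67,143,45,41.67)]);plan([pol(221-k,143,45,41-k) for k in (0,2,4,6,8,10,12,14)])
E
```

```text
t 2.82 [ 476.  -120.6   45. ] yaw 41.6 az 221.67 r 143.3 F [ 0.3  0.1 -0.2] w 40.3 ff 0.0
[0.0003, 0.0, 0.0, -0.0023, 0.0021, -0.0004]
[0.0003, -0.0017, 0.0, -0.0023, 0.0021, 0.0113]
[0.0004, -0.0067, 0.0001, -0.0023, 0.0022, 0.0462]
[0.0008, -0.0116, 0.0001, -0.0023, 0.0022, 0.0811]
[0.0012, -0.0166, 0.0001, -0.0022, 0.0023, 0.116]
[0.0019, -0.0216, 0.0001, -0.0022, 0.0023, 0.1509]
[0.0027, -0.0265, 0.0001, -0.0021, 0.0023, 0.1858]
[0.0038, -0.0314, 0.0001, -0.0021, 0.0024, 0.2207]
[0.0049, -0.0362, 0.0001, -0.0021, 0.0024, 0.2556]
```

Emit:
drive_tool(motion=[[[0, -0.004, 0, 0, 0, 0.026, 0.04], [0.0002, -0.0075, 0, 0, 0, 0.052, 0.04], [0.0002, -0.009, 0, 0, 0, 0.061, 0.04], [0.0003, -0.01, 0, 0, 0, 0.07, 0.04], [0.0004, -0.011, 0, 0, 0, 0.078, 0.04], [0.0005, -0.012, 0, 0, 0, 0.087, 0.04], [0.0006, -0.0135, 0, 0, 0, 0.096, 0.04], [0.0007, -0.015, 0, 0, 0, 0.105, 0.04]]])

```text
time: 3.48
position: [469.5, -109.6, 47.4]
orientation: [[0.813, 0.582, 0.003], [0.582, -0.813, -0.001], [0.002, 0.003, -1.0]]
ft_force: [1.8, -2.4, -0.6]
width: 40.1
finger_force: 1.8
```

```bash
python3 - <<'E'
from h import *
st();plan([pol(215.7-k,143,45,35.7-k) for k in (1,2,3,4,5,6,7,8)])
E
```

```text
t 3.48 [ 469.5 -109.6   47.4] yaw 35.6 az 216.55 r 141.3 F [ 1.8 -2.4 -0.6] w 40.1 ff 1.8
[-0.0017, -0.0046, 0.0024, 0.003, -0.0019, 0.0154]
[-0.0016, -0.0071, 0.0024, 0.003, -0.0019, 0.0329]
[-0.0015, -0.0096, 0.0024, 0.003, -0.0019, 0.0503]
[-0.0014, -0.0121, 0.0024, 0.003, -0.002, 0.0678]
[-0.0012, -0.0146, 0.0024, 0.003, -0.002, 0.0853]
[-0.0009, -0.017, 0.0024, 0.0029, -0.002, 0.1027]
[-0.0006, -0.0195, 0.0024, 0.0029, -0.002, 0.1202]
[-0.0003, -0.022, 0.0024, 0.0029, -0.0021, 0.1376]
```

Emit:
drive_tool(motion=[[[-0.0008, -0.003, 0.001, 0, 0, 0.013, 0.04], [-0.0016, -0.006, 0.002, 0.002, 0, 0.03, 0.04], [-0.0016, -0.009, 0.002, 0.002, 0, 0.05, 0.04], [-0.0015, -0.012, 0.002, 0.002, 0, 0.07, 0.04], [-0.0013, -0.015, 0.002, 0.002, 0, 0.09, 0.04], [-0.001, -0.018, 0.002, 0.002, 0, 0.11, 0.04], [-0.0005, -0.021, 0.002, 0.002, 0, 0.13, 0.04], [0, -0.024, 0.002, 0.002, 0, 0.15, 0.04]]])

```text
time: 4.15
position: [453.9, -88.8, 45.1]
orientation: [[0.891, 0.454, -0.001], [0.454, -0.891, 0.002], [-0.0, -0.002, -1.0]]
ft_force: [3.1, -2.6, 2.4]
width: 40.0
finger_force: 1.7
```

```bash
python3 - <<'E'
from h import *
s=st();a=206.5;plan([pol(a-k,143.5,45,a-180-k) for k in (1,3,5,7,9,11,13,15)])
E
```

```text
t 4.15 [453.9 -88.8  45.1] yaw 27.0 az 206.16 r 143.9 F [ 3.1 -2.6  2.4] w 40.0 ff 1.7
[0.0004, -0.0016, 0.0001, -0.0019, 0.0001, 0.0258]
[0.0006, -0.0066, 0.0001, -0.0019, 0.0002, 0.0607]
[0.001, -0.0116, 0.0001, -0.0019, 0.0002, 0.0956]
[0.0016, -0.0166, 0.0001, -0.0019, 0.0002, 0.1305]
[0.0023, -0.0216, 0.0001, -0.0019, 0.0003, 0.1654]
[0.0032, -0.0265, 0.0001, -0.0019, 0.0003, 0.2003]
[0.0043, -0.0314, 0.0001, -0.0019, 0.0003, 0.2352]
[0.0056, -0.0362, 0.0001, -0.0019, 0.0004, 0.2701]
```

Emit:
drive_tool(motion=[[[0.0003, -0.0035, 0, -0.001, 0, 0.028, 0.04], [0.0004, -0.0075, 0, -0.001, 0, 0.058, 0.04], [0.0008, -0.0115, 0, -0.001, 0, 0.09, 0.04], [0.0013, -0.0155, 0, -0.001, 0, 0.12, 0.04], [0.002, -0.0195, 0, -0.001, 0, 0.15, 0.04], [0.0027, -0.0235, 0, -0.001, 0, 0.18, 0.04], [0.0035, -0.0275, 0, -0.001, 0, 0.205, 0.04], [0.0045, -0.0315, 0, -0.001, 0, 0.235, 0.04]]])

```text
time: 4.82
position: [443.1, -58.7, 45.0]
orientation: [[0.973, 0.233, -0.001], [0.233, -0.973, 0.001], [-0.001, -0.001, -1.0]]
ft_force: [1.7, -3.0, 1.4]
width: 39.5
finger_force: 1.8
```

```bash
python3 - <<'E'
from h import *
s=st();a=193.5;plan([pol(a-k,143.5,45,a-180-k) for k in (1,3,5,7,9,11,13,15)])
E
```

```text
t 4.82 [443.1 -58.7  45. ] yaw 13.5 az 193.4 r 143.9 F [ 1.7 -3.   1.4] w 39.5 ff 1.8
[0.0004, -0.0023, 0.0, -0.001, 0.0013, 0.0166]
[0.0006, -0.0073, 0.0, -0.001, 0.0013, 0.0515]
[0.0009, -0.0123, 0.0, -0.001, 0.0013, 0.0864]
[0.0014, -0.0172, 0.0, -0.001, 0.0013, 0.1213]
[0.0021, -0.0222, 0.0, -0.0009, 0.0014, 0.1562]
[0.003, -0.0271, 0.0001, -0.0009, 0.0014, 0.1911]
[0.004, -0.032, 0.0001, -0.0009, 0.0014, 0.2261]
[0.0052, -0.0369, 0.0001, -0.0009, 0.0014, 0.261]
```

Emit:
drive_tool(motion=[[[0.0003, -0.004, 0, -0.001, 0, 0.028, 0.04], [0.0005, -0.008, 0, -0.001, 0, 0.058, 0.04], [0.0008, -0.012, 0, -0.001, 0, 0.087, 0.04], [0.0013, -0.016, 0, -0.001, 0, 0.115, 0.04], [0.002, -0.02, 0, -0.001, 0, 0.145, 0.04], [0.0028, -0.0245, 0, -0.001, 0, 0.175, 0.04], [0.0037, -0.0285, 0, -0.001, 0, 0.205, 0.04], [0.0045, -0.0325, 0, -0.001, 0, 0.235, 0.04]]])

```text
time: 5.48
position: [439.1, -26.0, 45.0]
orientation: [[1.0, -0.001, -0.003], [-0.001, -1.0, -0.0], [-0.003, 0.0, -1.0]]
ft_force: [-1.0, -3.1, 2.2]
width: 39.7
finger_force: 2.0
```

```bash
cat >> h.py <<'E'
def slots(img,show=True):
    """plate angle (azimuth of slots mod 60) and rim-based hub from plate-coloured mask; slots are non-plate holes at r=100"""
    best=[];g=cv2.GaussianBlur(img['frame'],(3,3),0).astype(np.float32)
    R=np.array(img['R']);K=img['mtx']
    def pr(P):
        c=P@R.T+img['t'];return c[:,:2]/c[:,2:]*K[0,0]+[K[0,2],K[1,2]]
    uu,vv=np.meshgrid(np.linspace(-3.5,3.5,8),np.linspace(-6,6,9))
    def samp(th,r0):
        a=np.radians(th);x=r0+vv.ravel();y=uu.ravel()
        P=np.c_[HUB[0]+x*np.cos(a)-y*np.sin(a),HUB[1]+x*np.sin(a)+y*np.cos(a),np.full(x.size,56.)]
        q=pr(P).astype(np.float32);return cv2.remap(g[...,2],q[:,:1],q[:,1:],cv2.INTER_LINEAR).mean()
    az=np.arange(0,360,.25);v=np.array([samp(t,100) for t in az]);return az,v
E
python3 - <<'E'
from h import *
from scipy.ndimage import gaussian_filter1d
s=st()
for f in(np.load('top0.npz'),grab('top','top1.png')):
    az,v=slots(f)
    sc=np.array([sorted(v[(np.arange(6)*240+i)%1440])[1:5] for i in range(240)]).sum(1)
    print(np.array([az[i] for i in range(1440) if v[i]==v[(np.arange(i-20,i+21))%1440].min()]),'comb',az[sc.argmin()])
a=179.;plan([pol(a-k,143.5,45,a-180-k) for k in (1,3,5,7,9,11,13,15)])
E
```

```text
t 5.48 [439.1 -26.   45. ] yaw -0.0 az 180.22 r 143.9 F [-1.  -3.1  2.2] w 39.7 ff 2.0
[  7.    17.75  35.5   44.25  67.    82.25 103.5  126.75 141.25 148.75
 160.5  186.5  217.5  245.75 260.5  270.75 285.5  306.   321.25 343.5 ] comb 6.25
[  6.75  17.75  29.75  43.5   63.    90.   104.   187.5  204.5  223.75
 269.5  295.5  307.25 329.  ] comb 29.25
[0.0006, -0.0045, -0.0001, -0.0007, 0.0031, 0.0347]
[0.0008, -0.0095, -0.0001, -0.0006, 0.0031, 0.0696]
[0.0013, -0.0145, -0.0001, -0.0006, 0.0032, 0.1045]
[0.0019, -0.0195, -0.0001, -0.0005, 0.0032, 0.1394]
[0.0027, -0.0244, -0.0001, -0.0005, 0.0032, 0.1743]
[0.0036, -0.0293, -0.0001, -0.0004, 0.0032, 0.2092]
[0.0047, -0.0342, -0.0001, -0.0004, 0.0032, 0.2441]
[0.006, -0.0391, -0.0001, -0.0003, 0.0032, 0.279]
```

Emit:
drive_tool(motion=[[[0.0003, -0.003, 0, 0, 0.002, 0.025, 0.04], [0.0005, -0.006, 0, 0, 0.002, 0.047, 0.04], [0.0008, -0.0095, 0, 0, 0.002, 0.07, 0.04], [0.0012, -0.013, 0, 0, 0.002, 0.093, 0.04], [0.0016, -0.016, 0, 0, 0.002, 0.115, 0.04], [0.0021, -0.0195, 0, 0, 0.002, 0.138, 0.04], [0.0027, -0.023, 0, 0, 0.002, 0.16, 0.04], [0.0033, -0.026, 0, 0, 0.002, 0.184, 0.04]]])

```text
time: 6.2
position: [442.2, 0.2, 44.8]
orientation: [[0.983, -0.182, -0.001], [-0.182, -0.983, 0.0], [-0.001, 0.0, -1.0]]
ft_force: [-5.1, -4.0, 0.2]
width: 39.9
finger_force: 2.1
```

```bash
python3 - <<'E'
from h import *
s=st()
f=grab('top','top2.png')
az,v=slots(f)
sc=np.array([sorted(v[(np.arange(6)*240+i)%1440])[1:5] for i in range(240)]).sum(1)
print(np.array([az[i] for i in range(1440) if v[i]==v[(np.arange(i-20,i+21))%1440].min()]),'comb',az[sc.argmin()])
a=169.6;plan([pol(a-k,143.5,45,a-180-k) for k in (1,3,5,7,9,10)])
E
```

```text
t 6.2 [4.422e+02 2.000e-01 4.480e+01] yaw -10.5 az 169.69 r 143.2 F [-5.1 -4.   0.2] w 39.9 ff 2.1
[  6.5   18.75  35.    47.75  54.25  79.5   89.5  124.75 148.75 193.75
 258.   273.   288.75 296.75 318.5  335.   345.75] comb 19.0
[-0.0005, -0.002, -0.0002, -0.0004, 0.0011, 0.0157]
[-0.0003, -0.007, -0.0002, -0.0004, 0.0011, 0.0506]
[-0.0, -0.012, -0.0002, -0.0003, 0.0011, 0.0855]
[0.0005, -0.017, -0.0002, -0.0003, 0.0011, 0.1204]
[0.0012, -0.0219, -0.0002, -0.0003, 0.0011, 0.1553]
[0.0016, -0.0244, -0.0002, -0.0003, 0.0011, 0.1727]
```

Emit:
drive_tool(motion=[[[-0.0015, -0.0025, 0, 0, 0.001, 0.018, 0.04], [-0.0013, -0.0055, 0, 0, 0.001, 0.04, 0.04], [-0.0012, -0.0085, 0, 0, 0.001, 0.061, 0.04], [-0.001, -0.0115, 0, 0, 0.001, 0.082, 0.04], [-0.0007, -0.0145, 0, 0, 0.001, 0.103, 0.04], [-0.0004, -0.0175, 0, 0, 0.001, 0.124, 0.04], [0, -0.0205, 0, 0, 0.001, 0.145, 0.04], [0.0005, -0.023, 0, 0, 0.001, 0.163, 0.04]]])

```text
time: 6.92
position: [448.4, 22.7, 45.1]
orientation: [[0.941, -0.339, 0.002], [-0.339, -0.941, -0.001], [0.002, -0.0, -1.0]]
ft_force: [0.1, -3.1, -3.1]
width: 40.0
finger_force: 1.9
```

```bash
python3 - <<'E'
from h import *
s=st()
f=grab('top');cv2.imwrite('pics/top3.png',cv2.resize(f['frame'][110:265,255:415],(619,600),interpolation=cv2.INTER_CUBIC))
az,v=slots(f)
sc=np.array([sorted(v[(np.arange(6)*240+i)%1440])[1:5] for i in range(240)]).sum(1)
print(np.array([az[i] for i in range(1440) if v[i]==v[(np.arange(i-20,i+21))%1440].min()]),'comb',az[sc.argmin()])
E
```

```text
t 6.92 [448.4  22.7  45.1] yaw -19.8 az 160.36 r 142.9 F [ 0.1 -3.1 -3.1] w 40.0 ff 1.9
[  7.    17.75  46.5   70.    94.25 129.75 143.   172.75 189.   206.75
 217.   248.75 263.75 281.75 309.   324.5  332.75 344.  ] comb 9.25
```

View pics/top3.png

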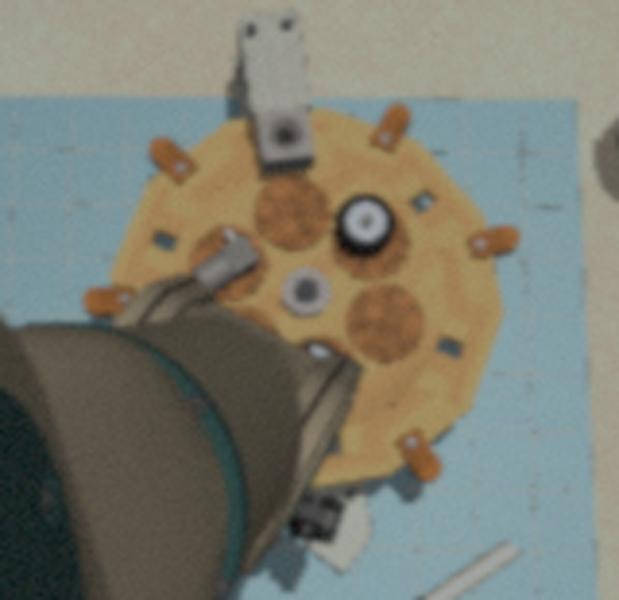

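Emit:
drive_tool(motion=[[[-0.001, 0.004, 0, 0, 0, 0, 0.04], [-0.001, 0.008, 0, 0, 0, 0, 0.04], [-0.001, 0.008, -0.012, 0, 0, 0, 0.04], [-0.001, 0.008, -0.04, 0, 0, 0, 0.04], [-0.001, 0.008, -0.075, 0, 0, -0.1, 0.04], [0.0, 0.0, -0.11, 0, 0, -0.22, 0.05], [0.0, -0.03, -0.12, 0, 0, -0.34, 0.05], [0.0, -0.06, -0.125, 0, 0, -0.46, 0.05]]])

```text
time: 7.63
position: [470.1, 78.7, 173.2]
orientation: [[0.993, 0.118, 0.008], [0.118, -0.993, 0.001], [0.008, 0.0, -1.0]]
ft_force: [1.2, 0.9, -0.5]
width: 49.9
finger_force: 0.0
```

```bash
python3 - <<'E'
from h import *
s=st();print(np.round(s['q'],0));plan([(549,340,170,90)])
E
```

```text
t 7.63 [470.1  78.7 173.2] yaw 6.8 az 137.36 r 153.6 F [ 1.2  0.9 -0.5] w 49.9 ff 0.0
[-29.  28.  23. 118. -18.  36. -77.]
[0.1092, -0.2502, 0.004, 0.0061, -0.0064, -1.4523]
```

Emit:
drive_tool(motion=[[[0.012, -0.028, 0, 0, 0, -0.12, 0.05], [0.024, -0.056, 0, 0, 0, -0.24, 0.05], [0.037, -0.084, 0, 0, 0, -0.36, 0.05], [0.049, -0.112, 0, 0, 0, -0.48, 0.05], [0.061, -0.14, 0, 0, 0, -0.6, 0.05], [0.073, -0.168, 0, 0, 0, -0.72, 0.05], [0.085, -0.196, 0, 0, 0, -0.84, 0.05], [0.097, -0.224, 0, 0, 0, -0.96, 0.05]]])

```text
time: 8.3
position: [538.9, 314.0, 170.5]
orientation: [[0.47, 0.883, 0.002], [0.883, -0.47, 0.0], [0.001, 0.002, -1.0]]
ft_force: [0.6, -1.6, 0.2]
width: 49.8
finger_force: 0.0
```

```bash
python3 - <<'E'
from h import *
s=st();print(np.round(s['q'],0));plan([(549,330,170,91.5)])
E
```

```text
t 8.3 [538.9 314.  170.5] yaw 62.0 az 97.42 r 342.2 F [ 0.6 -1.6  0.2] w 49.8 ff 0.0
[-37.  38.   7.  95.  -6.  47. -55.]
[0.0189, 0.0014, 0.0005, 0.0022, -0.0009, -0.5151]
```

Emit:
drive_tool(motion=[[[0.008, 0.001, 0, 0, 0, -0.12, 0.05], [0.015, 0.001, 0, 0, 0, -0.24, 0.05], [0.019, 0.001, 0, 0, 0, -0.36, 0.05], [0.019, 0.001, 0, 0, 0, -0.48, 0.05], [0.019, 0.001, 0, 0, 0, -0.515, 0.05], [0.019, 0.001, 0, 0, 0, -0.515, 0.05], [0.019, 0.001, 0, 0, 0, -0.515, 0.05], [0.019, 0.001, 0, 0, 0, -0.515, 0.05]]])

```text
time: 8.97
position: [548.6, 328.5, 170.3]
orientation: [[-0.019, 1.0, 0.002], [1.0, 0.019, -0.0], [-0.0, 0.002, -1.0]]
ft_force: [0.4, 1.1, -0.9]
width: 50.1
finger_force: 0.0
```

```bash
cat >> h.py <<'E'
def wray(f,s,u,v):
    K=f['mtx'];M=np.array(f['mount']);d=np.array([u-K[0,2],v-K[1,2]]);r=np.hypot(*d);th=r/K[0,0]
    c=np.r_[d/max(r,1e-9)*np.sin(th),np.cos(th)];R=np.array(s['orientation'])
    return R@M[:3,3]+s['position'], R@M[:3,:3]@c
def wpt(f,s,u,v,z):
    o,d=wray(f,s,u,v);return (o+d*(z-o[2])/d[2])
def wproj(f,s,X):
    K=f['mtx'];t=np.array(s['orientation']).T@(np.array(X,float)-s['position']);c=(np.linalg.inv(np.array(f['mount']))@np.r_[t,1])[:3]
    h=np.hypot(c[0],c[1]);return c[:2]/h*np.arctan2(h,c[2])*K[0,0]+[K[0,2],K[1,2]]
def wcloud(f,s):
    K=f['mtx'];z=f['z_map'];v,u=np.indices(z.shape);dx=u-K[0,2];dy=v-K[1,2];r=np.hypot(dx,dy)+1e-9;th=r/K[0,0]
    P=np.stack([dx/r*np.tan(th)*z,dy/r*np.tan(th)*z,z],-1);M=np.array(f['mount']);R=np.array(s['orientation'])
    W=(P@M[:3,:3].T+M[:3,3])@R.T+s['position'];W[(z<=0)|(th>1.3)]=np.nan;return W
E
python3 - <<'E'
from h import *
s=st();f=grab('wrist','w2.png');np.savez('w2.npz',**f)
for X in((549,352,102),(549,352,60),(549,352,44)):print(wproj(f,s,X).round(1))
W=wcloud(f,s).reshape(-1,3);n=lambda a,b:W[(abs(W[:,0]-549)<60)&(abs(W[:,1]-352)<80)&(W[:,2]>a)&(W[:,2]<b)]
b=n(42,46);print('block',len(b),cv2.minAreaRect(b[:,:2].astype(np.float32)),np.median(b[:,2]))
W1=W[(abs(W[:,0]-549)<18)&(abs(W[:,1]-352)<18)]
for a,b in((98,105),(58,63)):
    q=W1[(W1[:,2]>a)&(W1[:,2]<b)];print(a,len(q),q.mean(0),q.min(0),q.max(0),cv2.minEnclosingCircle(q[:,:2].astype(np.float32)))
E
```

```text
t 8.97 [548.6 328.5 170.3] yaw 91.1 az 95.56 r 355.6 F [ 0.4  1.1 -0.9] w 50.1 ff 0.0
[315.  176.3]
[314.6 166.3]
[314.5 163.3]
block 7115 ((549.2847290039062, 351.7171936035156), (60.56446075439453, 110.90122985839844), 1.7917240858078003) 43.9859939387066
98 639 [549.28615705 352.59801477 101.57245942] [539.14837662 341.95854469  98.00701254] [558.88701998 362.26104647 103.83684416] ((549.4176025390625, 351.9037780761719), 10.729254722595215)
58 67 [548.75288717 358.70417516  59.88996654] [538.54322096 350.41219643  58.0232418 ] [560.04134409 362.44227753  61.80197635] ((549.240234375, 352.8157653808594), 10.939773559570312)
```

View pics/w2.png

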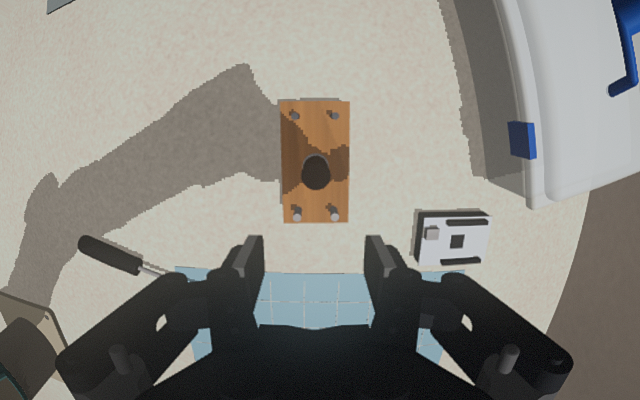

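Emit:
drive_tool(motion=[[[0.012, 0.001, 0, 0, 0, 0, 0.05], [0.0235, 0.001, 0, 0, 0, 0, 0.05], [0.0235, 0.001, 0.02, 0, 0, 0, 0.05], [0.0235, 0.001, 0.045, 0, 0, 0, 0.05], [0.0235, 0.001, 0.07, 0, 0, 0, 0.05], [0.0235, 0.001, 0.09, 0, 0, 0, 0.05], [0.0235, 0.001, 0.104, 0, 0, 0, 0.05], [0.0235, 0.001, 0.104, 0, 0, 0, 0.05]]])

```text
time: 9.68
position: [546.8, 352.8, 62.6]
orientation: [[-0.021, 1.0, -0.003], [1.0, 0.021, -0.003], [-0.003, -0.003, -1.0]]
ft_force: [0.1, 0.1, 0.8]
width: 49.7
finger_force: 0.0
```

```bash
python3 - <<'E'
from h import *
s=st();plan([(549.3,352,66,91.5)])
E
```

```text
t 9.68 [546.8 352.8  62.6] yaw 91.2 az 95.47 r 379.9 F [0.1 0.1 0.8] w 49.7 ff 0.0
[-0.0008, 0.0024, -0.0034, -0.0028, 0.0031, -0.0047]
```

Emit:
drive_tool(motion=[[[-0.0007, 0.0022, -0.003, -0.003, 0.003, 0, 0.05], [-0.0007, 0.0022, -0.003, -0.003, 0.003, 0, 0.04], [-0.0007, 0.0022, -0.003, -0.003, 0.003, 0, 0.03], [-0.0007, 0.0022, -0.003, -0.003, 0.003, 0, 0.024], [-0.0007, 0.0022, -0.003, -0.003, 0.003, 0, 0.015], [-0.0007, 0.0022, -0.003, -0.003, 0.003, 0, 0.015], [-0.0007, 0.0022, -0.003, -0.003, 0.003, 0, 0.015], [-0.0007, 0.0022, -0.003, -0.003, 0.003, 0, 0.015]]], squeeze=30)

```text
time: 10.35
position: [551.5, 352.1, 70.5]
orientation: [[-0.02, 1.0, 0.006], [1.0, 0.02, 0.004], [0.003, 0.006, -1.0]]
ft_force: [-2.3, -0.2, 4.9]
width: 19.0
finger_force: 29.0
```

```bash
python3 - <<'E'
from h import *
s=st();plan([(549.3,352,66,91.5)])
E
```

```text
t 10.35 [551.5 352.1  70.5] yaw 91.1 az 94.78 r 378.9 F [-2.3 -0.2  4.9] w 19.0 ff 29.0
[-0.0001, -0.0022, 0.0045, 0.0058, -0.0034, -0.0061]
```

Emit:
drive_tool(motion=[[[0, 0, -0.005, 0, 0, 0, 0.01], [0, 0, -0.015, 0, 0, 0, 0.01], [0, 0, -0.03, 0, 0, 0, 0.01], [0, 0, -0.05, 0, 0, 0, 0.01], [0, 0, -0.07, 0, 0, 0, 0.01], [0, 0, -0.09, 0, 0, 0, 0.01], [0, 0, -0.105, 0, 0, 0, 0.01], [0, 0, -0.11, 0, 0, 0, 0.01]]])

```text
time: 11.02
position: [552.6, 352.0, 182.8]
orientation: [[-0.02, 1.0, 0.01], [1.0, 0.02, 0.005], [0.005, 0.01, -1.0]]
ft_force: [0.2, 0.6, -1.9]
width: 19.0
finger_force: 29.2
```

```bash
python3 - <<'E'
from h import *
s=st();print(np.round(s['q'],0));plan([(682,-11.2,180,91.5)])
f=grab('wrist','w3.png');g=grab('scene');W=cloud(g).reshape(-1,3)
q=W[(abs(W[:,0]-549)<25)&(abs(W[:,1]-352)<20)&(W[:,2]>50)];q=q[np.argsort(q[:,2])]
for z in range(100,175,6):
    p=q[abs(q[:,2]-z)<3]
    if len(p):print(z,len(p),p[:,:2].mean(0).round(1),np.ptp(p[:,1]).round(1))
E
```

```text
t 11.02 [552.6 352.  182.8] yaw 91.1 az 94.61 r 378.7 F [ 0.2  0.6 -1.9] w 19.0 ff 29.2
[-35.  39.  -1.  90.   1.  51. -34.]
[-0.3657, 0.1222, 0.0022, 0.0101, -0.0051, -0.0065]
124 8 [554.3 351.3] 6.4
130 14 [556. 352.] 7.9
136 16 [555.1 352. ] 9.7
142 11 [555.2 351.6] 7.4
148 13 [555.6 352.6] 9.1
154 13 [555.6 351.1] 7.9
160 16 [556.  351.6] 10.5
166 6 [559.8 351.1] 7.4
172 36 [558.2 349.5] 18.4
```

Emit:
drive_tool(motion=[[[-0.02, 0.006, 0, 0.003, 0, 0, 0.01], [-0.055, 0.016, 0, 0.006, 0, 0, 0.01], [-0.09, 0.027, 0, 0.008, -0.002, 0, 0.01], [-0.125, 0.038, 0, 0.008, -0.004, 0, 0.01], [-0.16, 0.048, 0, 0.008, -0.004, 0, 0.01], [-0.195, 0.059, 0, 0.008, -0.004, 0, 0.01], [-0.23, 0.069, 0, 0.008, -0.004, 0, 0.01], [-0.265, 0.08, 0, 0.008, -0.004, 0, 0.01]]])

```text
time: 11.78
position: [635.5, 85.9, 177.6]
orientation: [[-0.02, 1.0, -0.005], [1.0, 0.02, -0.002], [-0.002, -0.005, -1.0]]
ft_force: [-0.0, 0.7, -1.2]
width: 19.7
finger_force: 29.2
```

```bash
python3 - <<'E'
from h import *
s=st();print(np.round(s['q'],0));plan([(682,-50,175,90)])
E
```

```text
t 11.78 [635.5  85.9 177.6] yaw 91.1 az 64.76 r 123.1 F [-0.   0.7 -1.2] w 19.7 ff 29.2
[ -9.  39.  -2.  91.   2.  50. -10.]
[-0.1368, 0.0437, 0.0026, -0.0053, 0.0022, 0.02]
```

Emit:
drive_tool(motion=[[[-0.03, 0.01, 0, 0, 0, 0.0, 0.01], [-0.06, 0.02, 0, 0, 0, 0.01, 0.01], [-0.09, 0.03, 0, 0, 0, 0.02, 0.01], [-0.115, 0.038, 0, 0, 0, 0.02, 0.01], [-0.13, 0.042, 0, 0, 0, 0.02, 0.01], [-0.137, 0.044, 0, 0, 0, 0.02, 0.01], [-0.137, 0.044, 0, 0, 0, 0.02, 0.01], [-0.137, 0.044, 0, 0, 0, 0.02, 0.01]]])

```text
time: 12.45
position: [682.4, -46.2, 178.5]
orientation: [[-0.001, 1.0, -0.004], [1.0, 0.001, 0.0], [0.0, -0.004, -1.0]]
ft_force: [0.9, 0.4, -1.9]
width: 19.1
finger_force: 29.3
```

```bash
python3 - <<'E'
from h import *
import time
for i in range(3):
    s=st();f=grab('wrist','w4.png')
np.savez('w4.npz',pos=s['position'],ori=s['orientation'],**f)
print(wproj(f,s,(682,-11.2,87)))
W=wcloud(f,s);q=W.reshape(-1,3)
q=q[(abs(q[:,0]-715)<80)&(abs(q[:,1]+5)<50)&(abs(q[:,2]-87)<3)]
print(len(q),cv2.minAreaRect(q[:,:2].astype(np.float32)),np.median(q[:,2]))
im=f['frame'];cv2.imwrite('pics/w4c.png',cv2.resize(im[60:300,200:440],(600,600),interpolation=cv2.INTER_CUBIC))
E
```

```text
t 12.45 [682.4 -46.2 178.5] yaw 90.1 az 348.19 r 101.5 F [ 0.9  0.4 -1.9] w 19.1 ff 29.3
t 12.5 [682.5 -45.2 178.7] yaw 90.1 az 348.73 r 101.4 F [-0.1  1.3 -1.5] w 19.1 ff 29.3
t 12.55 [682.6 -45.  178.9] yaw 90.2 az 348.87 r 101.4 F [-0.8  0.4 -1.7] w 19.1 ff 29.3
[313.72536358 157.10665427]
5869 ((714.5948486328125, -5.668231964111328), (102.1169662475586, 40.79093551635742), 8.39033031463623) 86.95936620539838
```

View pics/w4c.png

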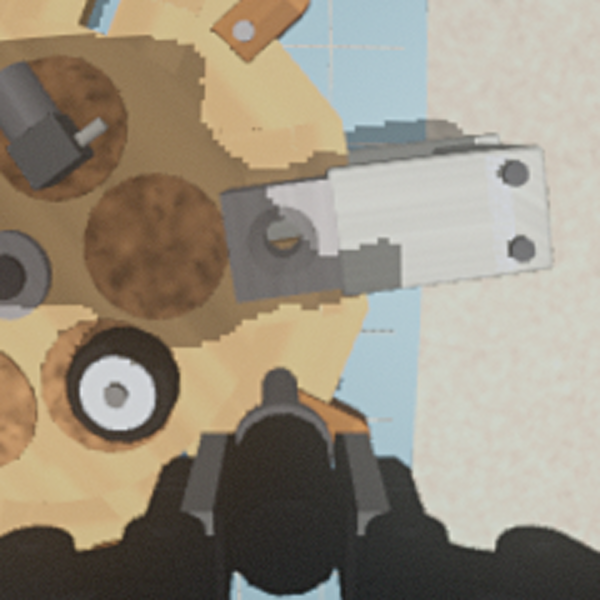

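```bash
python3 - <<'E'
from h import *
d=np.load('w4.npz');f=dict(d);s={'position':d['pos'],'orientation':d['ori']}
for c in((284,238),(248,238),(318,238),(284,205),(284,272)):
    u=200+(c[0]+.5)/2.5-.5;v=60+(c[1]+.5)/2.5-.5;print(c,wpt(f,s,u,v,87).round(1))
for z in(118.4,129,164.4,168.4): 
    print(z,((wproj(f,s,(*(d['pos'][:2]+d['ori'][:2,2]*(d['pos'][2]-z)),z))-[200,60]+.5)*2.5-.5).round(1))
W=wcloud(f,s);g=W.reshape(-1,3)
q=g[(abs(g[:,0]-682)<9)&(abs(g[:,1]+11)<9)&(g[:,2]<84)];print('hole pts',len(q),q.min(0),q.max(0))
# pin shank from depth
q=g[(abs(g[:,0]-682)<12)&(abs(g[:,1]+45)<14)&(g[:,2]>110)&(g[:,2]<160)]
for z in(120,126,132,138,144,150):
    p=q[abs(q[:,2]-z)<3]
    if len(p):print(z,len(p),p.min(0).round(1),p.max(0).round(1))
print('z min pin',q[:,2].min())
E
```

```text
(284, 238) [681.7  -9.5  87. ]
(248, 238) [670.7  -9.5  87. ]
(318, 238) [692.   -9.4  87. ]
(284, 205) [6.816e+02 6.000e-01 8.700e+01]
(284, 272) [681.7 -20.   87. ]
118.4 [285.8 381. ]
129 [285.9 393.4]
164.4 [286.1 445.5]
168.4 [286.1 452.7]
hole pts 335 [673.67520398 -19.75920267   8.39215115] [689.91790626  -2.21418042  83.96465508]
120 17 [675.5 -44.8 118.9] [684.4 -40.5 122.8]
126 39 [675.7 -44.1 123.1] [685.1 -40.1 128.9]
132 44 [675.9 -44.2 129.2] [685.  -39.9 134.9]
138 45 [676.1 -43.8 135.2] [684.9 -39.8 140.9]
144 29 [677.5 -42.  141.1] [684.9 -39.5 146.8]
150 1 [681.8 -39.9 147.3] [681.8 -39.9 147.3]
z min pin 118.89154201479332
```

Emit:
drive_tool(motion=[[[0.01, 0.0, 0, 0, 0, 0.0, 0.01], [0.022, 0.001, 0, 0, 0, 0, 0.01], [0.032, 0.001, 0, 0, 0, 0, 0.01], [0.035, 0.001, 0.005, 0, 0, 0, 0.01], [0.035, 0.001, 0.012, 0, 0, 0, 0.01], [0.035, 0.001, 0.018, 0, 0, 0, 0.01], [0.035, 0.001, 0.022, 0, 0, 0, 0.01], [0.035, 0.001, 0.022, 0, 0, 0, 0.01]]])

```text
time: 13.27
position: [682.9, -14.3, 155.2]
orientation: [[0.001, 1.0, -0.006], [1.0, -0.001, -0.003], [-0.003, -0.006, -1.0]]
ft_force: [0.5, -0.0, -1.6]
width: 19.1
finger_force: 29.3
```

```bash
python3 - <<'E'
from h import *
for i in range(3):
    s=st();f=grab('wrist','w5.png')
np.savez('w5.npz',pos=s['position'],ori=s['orientation'],**f)
W=wcloud(f,s);g=W.reshape(-1,3)
q=g[(abs(g[:,0]-715)<80)&(abs(g[:,1]+5)<50)&(abs(g[:,2]-87)<2.5)]
print(len(q),cv2.minAreaRect(q[:,:2].astype(np.float32)),np.median(q[:,2]))
q=g[(abs(g[:,0]-682)<12)&(abs(g[:,1]+10)<14)&(g[:,2]>91)&(g[:,2]<140)]
for z in(96,102,108,114,120,126):
    p=q[abs(q[:,2]-z)<3]
    if len(p):print(z,len(p),p.min(0).round(1),p.max(0).round(1))
im=f['frame'];cv2.imwrite('pics/w5c.png',cv2.resize(im[80:280,210:410],(800,600) if 0 else (600,600),interpolation=cv2.INTER_CUBIC))
E
```

```text
t 13.27 [682.9 -14.3 155.2] yaw 89.9 az 6.33 r 100.4 F [ 0.5 -0.  -1.6] w 19.1 ff 29.3
t 13.32 [683.3 -14.2 156. ] yaw 89.9 az 6.35 r 100.9 F [-1.   0.3 -0.4] w 19.1 ff 29.3
t 13.37 [683.8 -14.1 156.5] yaw 89.9 az 6.37 r 101.3 F [ 0.   0.3 -1.1] w 18.9 ff 29.3
6220 ((714.6934814453125, -5.321952819824219), (102.46060180664062, 40.43524169921875), 8.32870101928711) 86.96366538340433
96 13 [676.7 -13.8  97. ] [684.9  -9.8  98.8]
102 32 [676.8 -13.3  99. ] [686.3  -9.6 105. ]
108 48 [677.  -13.7 105.1] [686.2  -9.  110.9]
114 37 [677.2 -13.1 111.7] [686.7  -9.1 117. ]
120 38 [678.  -12.4 117. ] [686.1  -9.  122.4]
126 5 [680.6  -9.7 123.3] [683.6  -9.4 124.4]
```

View pics/w5c.png

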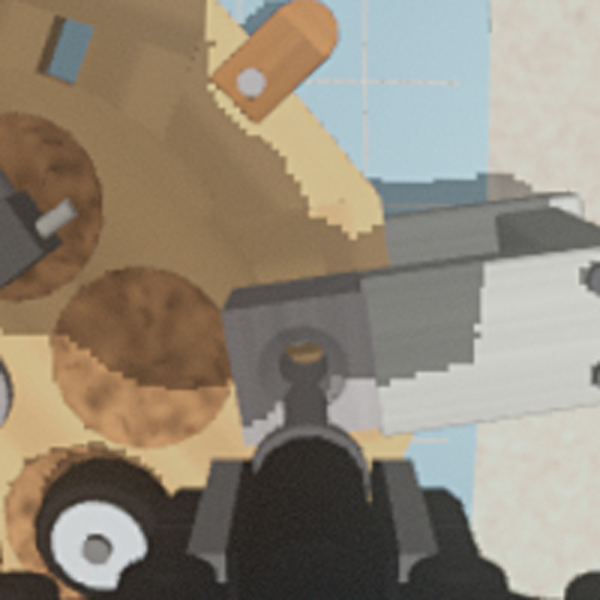

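Emit:
drive_tool(motion=[[[0.002, 0, 0, 0, 0, 0.0, 0.01], [0.0035, 0, 0, 0, 0, 0, 0.01], [0.0035, 0, 0, 0, 0, 0, 0.01], [0.0035, 0, 0, 0, 0, 0, 0.01], [0.0035, 0, 0, 0, 0, 0, 0.01], [0.0035, 0, 0, 0, 0, 0, 0.01], [0.0035, 0, 0, 0, 0, 0, 0.01], [0.0035, 0, 0, 0, 0, 0, 0.01]]])

```text
time: 14.08
position: [684.0, -9.8, 157.0]
orientation: [[0.0, 1.0, -0.003], [1.0, -0.0, -0.002], [-0.002, -0.003, -1.0]]
ft_force: [-0.7, 0.1, -1.6]
width: 19.2
finger_force: 29.3
```

```bash
cat > look.py <<'E'
from h import *
d=np.load('w5.npz')
ss={'position':d['pos'],'orientation':d['ori']};print('ring w5',wpt(dict(d),ss,210+302/3,80+361/3,87))
for i in range(2):
    s=st();f=grab('wrist')
W=wcloud(f,s);g=W.reshape(-1,3)
q=g[(abs(g[:,0]-715)<80)&(abs(g[:,1]+5)<50)&(abs(g[:,2]-87)<2.5)]
(c,wh,a)=cv2.minAreaRect(q[:,:2].astype(np.float32));print(c,wh,a)
a=np.radians(8.3);print('bush',c[0]-34*np.cos(a),c[1]-34*np.sin(a))
q=g[(abs(g[:,0]-682)<12)&(abs(g[:,1]+10)<14)&(g[:,2]>91)&(g[:,2]<140)]
for z in(96,102,108,114,120,126):
    p=q[abs(q[:,2]-z)<3]
    if len(p)>9:
        r=least_squares(lambda x:np.hypot(p[:,0]-x[0],p[:,1]-x[1])-5,p[:,:2].mean(0)-[0,3]).x
        print(z,len(p),p.min(0).round(1),p.max(0).round(1),'axis',r.round(1))
cv2.imwrite('pics/w6.png',f['frame'])
E
sed -i '1i from scipy.optimize import least_squares' h.py; python3 look.py
```

```text
ring w5 [681.16193161  -8.43434273  87.        ]
t 14.08 [684.   -9.8 157. ] yaw 90.0 az 8.77 r 102.1 F [-0.7  0.1 -1.6] w 19.2 ff 29.3
t 14.13 [684.   -9.8 157. ] yaw 90.0 az 8.77 r 102.1 F [-0.5 -0.2 -1.5] w 19.2 ff 29.3
(714.5993041992188, -5.326028823852539) (102.36170196533203, 40.381317138671875) 8.319180488586426
bush 680.9554273708737 -10.234139657885628
96 11 [677.   -9.3  97.5] [685.8  -5.5  99. ] axis [682.  -10.5]
102 31 [677.   -9.2  99. ] [686.5  -5.  105. ] axis [682.1 -10.3]
108 45 [677.3  -9.1 105.1] [686.4  -4.6 110.9] axis [682.3 -10.2]
114 39 [677.4  -9.1 111.1] [686.4  -4.9 117. ] axis [682.4 -10.2]
120 41 [677.6  -8.3 117. ] [686.9  -4.6 122.9] axis [682.4 -10.2]
```

Emit:
drive_tool(motion=[[[0.0003, -0.0008, 0, 0, 0, 0.0, 0.01], [0.0003, -0.0008, 0.003, 0, 0, 0, 0.01], [0.0003, -0.0008, 0.006, 0, 0, 0, 0.01], [0.0003, -0.0008, 0.008, 0, 0, 0, 0.01], [0.0003, -0.0008, 0.009, 0, 0, 0, 0.01], [0.0003, -0.0008, 0.01, 0, 0, 0, 0.01], [0.0003, -0.0008, 0.011, 0, 0, 0, 0.01], [0.0003, -0.0008, 0.011, 0, 0, 0, 0.01]]])

```text
time: 14.85
position: [683.0, -9.5, 145.8]
orientation: [[0.0, 1.0, -0.003], [1.0, -0.0, -0.002], [-0.002, -0.003, -1.0]]
ft_force: [-0.2, -0.4, -0.9]
width: 19.1
finger_force: 29.3
```

```bash
python3 look.py
```

```text
ring w5 [681.16193161  -8.43434273  87.        ]
t 14.85 [683.   -9.5 145.8] yaw 90.0 az 9.04 r 101.2 F [-0.2 -0.4 -0.9] w 19.1 ff 29.3
t 14.9 [683.1  -9.5 145.9] yaw 90.0 az 9.04 r 101.3 F [-0.3 -0.4 -1.5] w 19.4 ff 29.3
(714.5833129882812, -5.24951171875) (102.21760559082031, 40.82188415527344) 8.263216018676758
bush 680.9394361599362 -10.157622552783089
96 47 [676.3  -8.3  93.1] [685.6  -4.4  98.9] axis [681.3  -9.8]
102 37 [676.5  -8.7  99.1] [685.5  -4.5 104.9] axis [681.5  -9.9]
108 44 [676.7  -8.2 105.1] [686.1  -4.6 110.8] axis [681.5  -9.9]
114 12 [678.7  -5.6 111.1] [684.2  -4.7 113.7] axis [681.4  -9.7]
```

Emit:
drive_tool(motion=[[[-0.0002, -0.0002, 0.0005, 0, 0, 0.0, 0.01], [-0.0002, -0.0002, 0.001, 0, 0, 0, 0.01], [-0.0002, -0.0002, 0.0015, 0, 0, 0, 0.01], [-0.0002, -0.0002, 0.002, 0, 0, 0, 0.01], [-0.0002, -0.0002, 0.0025, 0, 0, 0, 0.01], [-0.0002, -0.0002, 0.003, 0, 0, 0, 0.01], [-0.0002, -0.0002, 0.0035, 0, 0, 0, 0.01], [-0.0002, -0.0002, 0.004, 0, 0, 0, 0.01]]])

```text
time: 15.62
position: [682.9, -9.7, 142.0]
orientation: [[0.0, 1.0, -0.003], [1.0, -0.0, -0.002], [-0.002, -0.003, -1.0]]
ft_force: [0.2, -0.2, -1.3]
width: 18.9
finger_force: 29.3
```

Emit:
drive_tool(motion=[[[0, 0, 0.001, 0, 0, 0.0, 0.01], [0, 0, 0.0025, 0, 0, 0, 0.01], [0, 0, 0.004, 0, 0, 0, 0.01], [0, 0, 0.0055, 0, 0, 0, 0.01], [0, 0, 0.007, 0, 0, 0, 0.01], [0, 0, 0.0085, 0, 0, 0, 0.01], [0, 0, 0.01, 0, 0, 0, 0.01], [0, 0, 0.0115, 0, 0, 0, 0.01]]])

```text
time: 16.28
position: [682.9, -9.7, 130.3]
orientation: [[-0.0, 1.0, -0.003], [1.0, 0.0, -0.002], [-0.002, -0.003, -1.0]]
ft_force: [-0.3, -0.3, -1.0]
width: 19.1
finger_force: 29.3
```

Emit:
drive_tool(motion=[[[0, 0, 0.002, 0, 0, 0.0, 0.01], [0, 0, 0.004, 0, 0, 0, 0.01], [0, 0, 0.006, 0, 0, 0, 0.01], [0, 0, 0.0075, 0, 0, 0, 0.01], [0, 0, 0.009, 0, 0, 0, 0.01], [0, 0, 0.0105, 0, 0, 0, 0.01], [0, 0, 0.0115, 0, 0, 0, 0.01], [0, 0, 0.012, 0, 0, 0, 0.01]]])

```text
time: 16.95
position: [682.8, -9.7, 118.3]
orientation: [[-0.0, 1.0, -0.003], [1.0, -0.0, -0.002], [-0.002, -0.003, -1.0]]
ft_force: [0.1, -0.0, -1.0]
width: 19.2
finger_force: 29.3
```

```bash
python3 - <<'E'
from h import *
s=st();f=grab('wrist');W=wcloud(f,s);g=W.reshape(-1,3)
q=g[(abs(g[:,0]-682)<14)&(abs(g[:,1]+10)<14)&(g[:,2]>95)&(g[:,2]<125)]
print(np.histogram(q[:,2],bins=np.arange(95,125,2)))
E
```

```text
t 16.95 [682.8  -9.7 118.3] yaw 90.0 az 8.93 r 101.0 F [ 0.1 -0.  -1. ] w 19.2 ff 29.3
(array([  0,   0,   0,   0,  25,  72, 150,  31,  50,  45,  56,  43,  71,
        52]), array([ 95,  97,  99, 101, 103, 105, 107, 109, 111, 113, 115, 117, 119,
       121, 123]))
```

Emit:
drive_tool(motion=[[[0, 0, 0.0005, 0, 0, 0.0, 0.01], [0, 0, 0.001, 0, 0, 0, 0.01], [0, 0, 0.001, 0, 0, 0, 0.024], [0, 0, 0.001, 0, 0, 0, 0.03], [0, 0, 0.001, 0, 0, 0, 0.04], [0, 0, 0.001, 0, 0, 0, 0.045], [0, 0, 0.001, 0, 0, 0, 0.045], [0, 0, 0.001, 0, 0, 0, 0.045]]])

```text
time: 17.67
position: [682.9, -9.7, 117.6]
orientation: [[0.0, 1.0, -0.002], [1.0, -0.0, -0.002], [-0.002, -0.002, -1.0]]
ft_force: [0.3, 0.5, 0.2]
width: 45.2
finger_force: 0.0
```

```bash
cat > pin.py <<'E'
from h import *
s=st()
f=grab('wrist','w7.png');W=wcloud(f,s);g=W.reshape(-1,3)
q=g[(abs(g[:,0]-682)<14)&(abs(g[:,1]+10)<14)&(g[:,2]>88)&(g[:,2]<160)]
h,b=np.histogram(q[:,2],bins=np.arange(88,160,2));print(dict(zip(b[:-1].tolist(),h.tolist())))
E
python3 pin.py
```

```text
t 17.67 [682.9  -9.7 117.6] yaw 90.0 az 8.9 r 101.1 F [0.3 0.5 0.2] w 45.2 ff 0.0
{88: 84, 90: 147, 92: 20, 94: 41, 96: 34, 98: 42, 100: 38, 102: 44, 104: 43, 106: 42, 108: 42, 110: 58, 112: 47, 114: 48, 116: 60, 118: 50, 120: 54, 122: 39, 124: 15, 126: 69, 128: 164, 130: 169, 132: 1067, 134: 42, 136: 0, 138: 0, 140: 0, 142: 0, 144: 0, 146: 0, 148: 0, 150: 0, 152: 0, 154: 0, 156: 0}
```

Collar top is at ~91 mm and grip top at ~133 mm, so the pin has dropped home. I'll retreat and verify.

Emit:
drive_tool(motion=[[[0, 0, -0.01, 0, 0, 0, 0.05], [0, 0, -0.025, 0, 0, 0, 0.05], [0, 0, -0.045, 0, 0, 0, 0.05], [-0.002, 0, -0.07, 0, 0, 0, 0.05], [-0.02, 0, -0.09, 0, 0, 0, 0.05], [-0.05, 0, -0.11, 0, 0, 0, 0.05], [-0.085, 0, -0.12, 0, 0, 0, 0.05], [-0.12, 0, -0.12, 0, 0, 0, 0.05]]])

```text
time: 18.38
position: [685.2, -130.3, 242.3]
orientation: [[-0.002, 1.0, 0.004], [1.0, 0.002, -0.003], [-0.003, 0.004, -1.0]]
ft_force: [0.9, 0.1, 0.6]
width: 49.7
finger_force: 0.0
```

Emit:
drive_tool(motion=[[[-0.03, 0, 0, 0, 0, 0, 0.05], [-0.06, 0, 0, 0, 0, 0, 0.05], [-0.09, 0, 0, 0, 0, 0, 0.05], [-0.11, 0, 0, 0, 0, 0, 0.05], [-0.12, 0, 0, 0, 0, 0, 0.05], [-0.12, 0, 0, 0, 0, 0, 0.05], [-0.12, 0, 0, 0, 0, 0, 0.05], [-0.12, 0, 0, 0, 0, 0, 0.05]]])

```text
time: 19.05
position: [683.8, -246.5, 238.2]
orientation: [[-0.003, 1.0, -0.002], [1.0, 0.003, 0.0], [0.0, -0.002, -1.0]]
ft_force: [-0.2, 0.6, -0.1]
width: 49.8
finger_force: 0.0
```

```bash
python3 - <<'E'
from h import *
s=st();f=grab('top');cv2.imwrite('pics/fin.png',cv2.resize(f['frame'][110:265,255:415],(619,600),interpolation=cv2.INTER_CUBIC))
W=cloud(f).reshape(-1,3);fr=HUB+55*np.array([np.cos(np.radians(188.2)),np.sin(np.radians(188.2))])
q=W[(np.hypot(*(W[:,:2]-fr).T)<30)&(W[:,2]>75)&(W[:,2]<105)];print('front',fr,'servo',len(q),q.mean(0),(q.min(0)+q.max(0))/2)
q=W[(np.hypot(*(W[:,:2]-[681,-10.2]).T)<18)&(W[:,2]>105)];print('pin',q.mean(0),q[:,2].max())
E
```

```text
t 19.05 [ 683.8 -246.5  238.2] yaw 90.2 az 294.49 r 243.0 F [-0.2  0.6 -0.1] w 49.8 ff 0.0
front [528.6223073  -33.23459135] servo 125 [529.37944977 -37.84703669  88.29554105] [530.50689056 -38.5441161   88.58491568]
pin [677.83316818  -8.79830239 127.89617234] 136.8972614649336
```

View pics/fin.png

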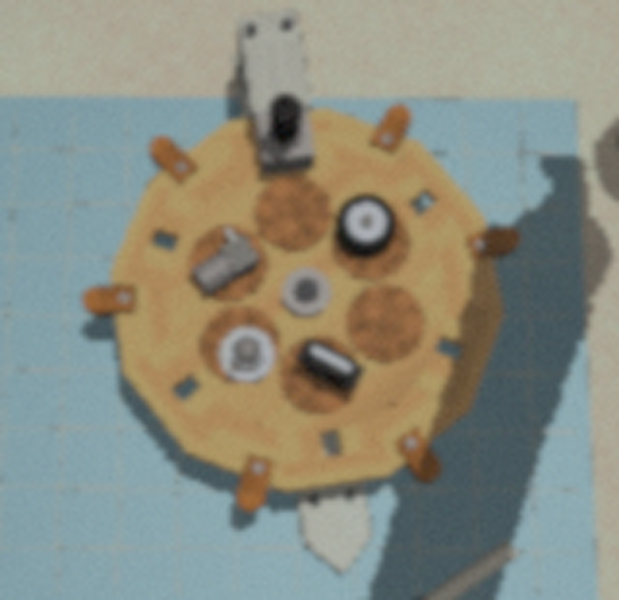

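```bash
python3 -c "
from bench import arm
print(arm.close_job())"
```

```text
the job is handed in; nothing more can be done
None
```

The job is handed in: the cameras showed the servo about 5 mm from the front point, the index pin fully home in the bush (tip about 41 mm up), all four parts on their pads and the gripper clear, with the arm's clock at 19 s; no verdict came back.

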